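# Gang three pine strips against a sprung stop

## Robot

A 6-joint arm with a two-finger parallel gripper is mounted at the origin on a cart in front of the work surface, level with it; the furniture and walls round the work are solid. World frame = base frame: x ahead of the robot, y to its left, z up, the work surface at z = 0. Lengths are in mm, angles in rad, forces in N, time in s.
With the tool pointing down it reaches from about 350 to 775 mm from the base axis. Payload 7.3 kg.
Tool frame: the origin (TCP) lies at the very end of the fingers, on their centre line; the grasp point (between the pads) lies 19 mm behind it; x points along the fingers, y is the direction in which the jaws open and shut, and the axes are right-handed (so a half turn about x gives the same grasp; the last joint's range is limited). The gripper opens to 92 mm and grips with 3 to 60 N. Pads are 19 mm wide; open, the fingers measure 130 mm over their backs; the gripper's body (75 mm by 190 mm) begins 47 mm behind the grasp point.
Start: joints at [-0.146, 0.342, 1.524, -0, 1.275, -0.146], TCP at [525.019, 0.019, 226.741] pointing down, gripper open.
Joint ranges: [-2.53, 2.53], [-0.77, 2.02], [0.04, 2.7], [-1, 4.14], [0.28, 2.66], [-3.11, 3.11]. Speed limits (rad/s): [2.57, 2.57, 3.14, 3.14, 3.14, 3.14].

## Interface

Orientations are given as [roll, pitch, yaw] about the fixed x, y, z axes, in that order (R = Rz(yaw) Ry(pitch) Rx(roll)).
In Python, from plant import sensors, capture, bot gives the robot as it stands.
- The arm moves only by the shell command python3 -m crank 'ROWS' [OPENING]. ROWS is JSON, a list of rows, each an object of numbers: "dx", "dy", "dz": the shift along the tool's x, y, z in cm; "spin": the turn about the tool's x in rad. A call has 1 to 20 rows; each row is the pose to reach, as a shift and turn from the pose commanded when the call began, along the tool's axes at that moment; what a row does not reach only later rows make up. A row lasts 1/12 s, in which the tool goes at most 41.7 mm and 7.16 degrees, less where a joint would pass 70% of its speed; a pose out of reach is approached as far as the arm can. A call with a gripper value outside its range is refused whole. OPENING is the opening in per cent of the stroke, from 0 (shut) to 100 (fully open), set as the call begins (- or left out, the last holds). The fingers move at their own pace and stop on an object; the grip force is fixed at half the most. Time passes only in rows, so rows that repeat a pose let the fingers close. It gives the time, the measured TCP pose, the force and the opening at its end, in the units of the state.
- sensors.get_obs(): the state, without advancing time (a new reading comes with each control period).
- capture(name): name is "scene" or "side" or "wrist"; returns a dict with "frame" (384x512x3 uint8, blue, green, red), "vfov" (degrees; the focal length in pixels is half the picture's height over the tangent of half this angle, whatever the lens; pixels are square), "cx", "cy" (the principal point, pixels), "k1" (the pictures are not rectified: a ray, as slopes to the right and down, at radius r is drawn at 1 + k1 r^2 times it, then the intrinsics apply), "view" (4x4, takes a point from world to camera coordinates); the wrist camera has in their place "mount" (4x4, takes a point from camera to tool coordinates, whose origin is the TCP and whose axes are the tool frame's). Camera axes: x right, y down, z forward; pixel columns grow to the right and rows downward; lengths in mm; the calibration is good to about 2 mm. A picture is of the moment at which its call begins: read the wrist's pose just before it. There is no depth.
- bot.close_job(): hands the job in, once; it reports no verdict.
The state is a dict: "time": time; "joint_positions": joint angles; "dq": joint speeds; "tau": joint torques, N m; "tool_pos": TCP position; "tcp_rot": TCP orientation; "contact_force": force on the tool from outside, world axes, zero at the start; "moment": the same for the moment, N m; "grip_width": finger opening in mm.
Only numpy, scipy, OpenCV 4.12 (cv2) and the standard library are available. Lean on these libraries where they do the work, as an engineer would, in place of code of your own. Each camera call takes 0.05 s, during which the arm holds its last target.

## Task

Three pine strips lie loose and uneven on the jig board: bring the end of every strip up to the long aluminium fence, so that they lie flat, side by side, in one straight, gapless row, with the row pressed against the sprung plunger until the first strip meets both hard stop blocks beside it. Press on the last strip with the closed fingers, firmly but without forcing (about 20 N, never above 45 N), and finish while still holding the row pressed home. Leave the spanner, the nut and the tape measure where they are.

Things in the scene. Friction and masses are not known exactly. Their poses are not given: they have to be found in the camera images.
- stop_face (a point): Jig reference point: on the plunger's axis, in the plane of the stop blocks' front faces, 10.5 mm above the jig board. Its x axis is the pressing direction (from the strips into the plunger), y points to the fence, z up. A strip whose end touches the fence has its centre at y = 0 in this frame; with the row pressed home the strip centres are at x = -0.0225, -0.0675 and -0.1125.
- jig: Plywood board with slick white laminate facing (friction about 0.15), fixed flat on the worktop, 12 mm thick, top at z = 0.012. Origin on its underside, straight below stop_face; axes as stop_face. It reaches from x = -0.200 to 0.045 and y = -0.090 to 0.075. The aluminium fence on it is a bar along x from -0.200 to 0, inner face at y = +0.0555, 14 mm thick, 30 mm high above the board.
- stop_blocks: The two dark steel stop blocks fixed on the jig, one either side of the plunger, joined by a bridge over it; origin and axes as jig. They stand at y = -0.046 to -0.013 and 0.013 to 0.046, x = 0 (front faces, the hard stop) to 0.032, 32 mm high above the board.
- plunger (a joint): Sprung steel plunger, a round pin of 16 mm diameter between the stop blocks, in m: 0 = fully out, its nose 12 mm in front of the stop faces; 0.012 = nose level with the stop faces. The spring pushes back with 3 N at 0 and about 7.4 N at 0.012.
- strip_1_center (a point): First pine strip lying flat on the jig board, a plain pine offcut 45 mm wide (its own x), 110 mm long (its own y), 21 mm thick, about 60 g; the point is at its centre, half-way up. It lies nearest to the plunger, its x axis roughly along that of stop_face, its end 10 to 28 mm short of the fence.
- strip_2_center (a point): Second (middle) pine strip lying flat on the jig board, a plain pine offcut 45 mm wide (its own x), 110 mm long (its own y), 21 mm thick, about 60 g; the point is at its centre, half-way up. It lies like the first, with a gap of about 10 mm to it.
- strip_3_center (a point): Third pine strip lying flat on the jig board, a plain pine offcut 45 mm wide (its own x), 110 mm long (its own y), 21 mm thick, about 60 g; the point is at its centre, half-way up. It is the last of the row, nearest to the robot, with a gap of about 10 mm to the second; press on its long side that faces the robot; friction takes a few N of the push.
- spanner_19: Bystander: dark open-ended spanner, 179 mm long, 6 mm thick, lying flat to the left; origin at its middle, underside.
- hex_nut_2: Bystander: hexagon nut, 27 mm across, 13 mm high; origin at the centre of its underside.
- tape_measure: Bystander: tape measure, 64 x 77 x 35 mm; origin at the centre of its underside.

How it is judged (in metres and radians):
At the end, for the whole second after the job is handed in: Plunger in over 10.5 mm, stop blocks loaded over 1.5 N, fingers pushing the last strip with over 2 N; each strip flat, within 5 mm of its place along the row, its end within 4 mm of the fence, square within 0.05 rad; all held through the last second (value of joint plunger above 0.0105 m and contact force between stop_blocks and anything else above 1.5 N and contact force between the fingers and strip_3 above 2 N and x of strip_1_center in the frame of stop_face between -0.0275 and -0.0175 m and y of strip_1_center in the frame of stop_face between -0.004 and 0.003 m and angle between the x axis of each of strip_1_center, strip_2_center, strip_3_center and the x axis of stop_face, either way round below 0.05 rad and angle between each of strip_1_center, strip_2_center, strip_3_center's own z axis and vertical below 0.06 rad and x of strip_2_center in the frame of stop_face between -0.0725 and -0.0625 m and y of strip_2_center in the frame of stop_face between -0.004 and 0.003 m and x of strip_3_center in the frame of stop_face between -0.1175 and -0.1075 m and y of strip_3_center in the frame of stop_face between -0.004 and 0.003 m); the arm keeps its last pose, push and grip.
It fails at once if the stop blocks are loaded with more than 45 N (contact force between stop_blocks and anything else above 45 N).
It fails at once if spanner_19 is moved by more than 20 mm (distance of spanner_19 from where it was at the start of the episode above 0.02 m).
It fails at once if hex_nut_2 is moved by more than 20 mm (distance of hex_nut_2 from where it was at the start of the episode above 0.02 m).
It fails at once if tape_measure is moved by more than 20 mm (distance of tape_measure from where it was at the start of the episode above 0.02 m).
It also fails if it takes over 67 s, if anything falls off the work surface, if the arm or the gripper's body presses on something with over 40 N, if the wrist force passes 120 N, or if a joint passes its speed limit or range.

## Working session

There is one attempt and no reset: what is moved stays moved. The work goes in short steps, Python scripts to look and compute and a shell command to move; the robot and the scene stay as the last step left them, time stands still between calls to the robot, and variables do not carry over. Pictures are saved under pics/ and viewed, and the job is handed in when it is done.

```bash
ls; mkdir -p pics
python3 - <<'E'
from plant import sensors,capture,bot
import cv2
print(sensors.get_obs())
for n in ["scene","side","wrist"]:
    c=capture(n); cv2.imwrite(f"pics/{n}0.png",c["frame"]); print(n,{k:v for k,v in c.items() if k!="frame"})
E
```

```text
pics
{'time': 0.0, 'joint_positions': array([-1.46022394e-01,  3.42705346e-01,  1.52500546e+00, -1.24913060e-05,
        1.27537434e+00, -1.46025067e-01]), 'dq': array([-9.06574896e-04, -1.25902394e-03, -1.32803476e-04, -1.28162972e-03,
       -3.91850136e-04,  9.73805167e-05]), 'tau': array([ 7.61924657e-04, -4.31245601e+01, -2.44219762e+01,  7.17750052e-02,
        5.59406646e-02, -1.04314388e-04]), 'tool_pos': array([5.24604890e+02, 6.47682742e-02, 2.26058003e+02]), 'tcp_rot': array([-1.70881839,  1.56930378,  3.00357691]), 'contact_force': array([-0.5263869 ,  0.7389793 ,  0.24458507]), 'moment': array([ 0.00102891,  0.00739392, -0.03977484]), 'grip_width': 91.4653218161409}
scene {'vfov': 43.69148442368043, 'cx': 251.8729754280321, 'cy': 201.88690566784823, 'k1': -0.08252948096725504, 'view': array([[-7.59475078e-01, -6.50289478e-01,  1.79220895e-02,
         4.63686268e+02],
       [-3.67305986e-01,  4.05914024e-01, -8.36851311e-01,
         1.88752037e+02],
       [ 5.36920775e-01, -6.42150606e-01, -5.47136803e-01,
         8.54164930e+02],
       [ 0.00000000e+00,  0.00000000
[... 278 characters left out ...]
-01, -4.08896567e-01, -5.97170653e-01,
        -2.64492313e+02],
       [-5.21561628e-01,  2.91100793e-01, -8.02018576e-01,
         1.13093682e+03],
       [ 0.00000000e+00,  0.00000000e+00,  0.00000000e+00,
         1.00000000e+00]])}
wrist {'vfov': 62.79572558111949, 'cx': 263.43394850042426, 'cy': 189.0233464844024, 'k1': -0.04859517107969785, 'mount': array([[-9.38194783e-04, -2.67228142e-01,  9.63632835e-01,
        -1.57421698e+02],
       [ 9.99999559e-01, -2.03178199e-04,  9.17257491e-04,
         9.92280341e-01],
       [-4.93278309e-05,  9.63633270e-01,  2.67228215e-01,
        -7.10658200e+01],
       [ 0.00000000e+00,  0.00000000e+00,  0.00000000e+00,
         1.00000000e+00]])}
```

View pics/scene0.png

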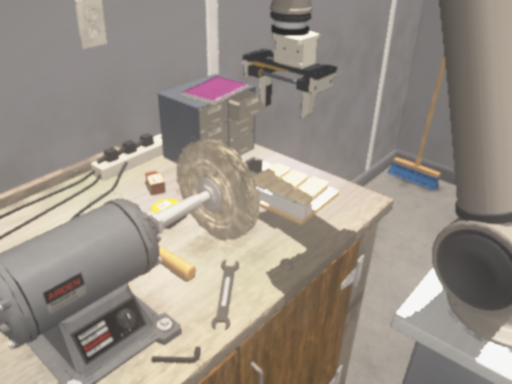

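View pics/side0.png

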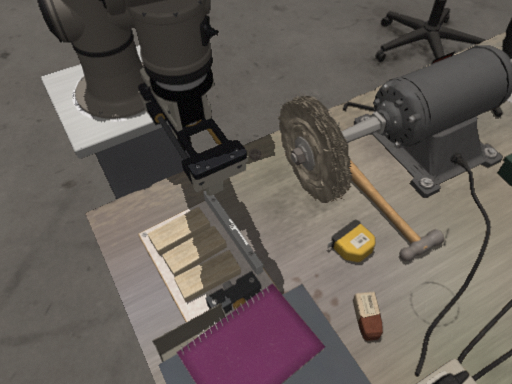

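View pics/wrist0.png

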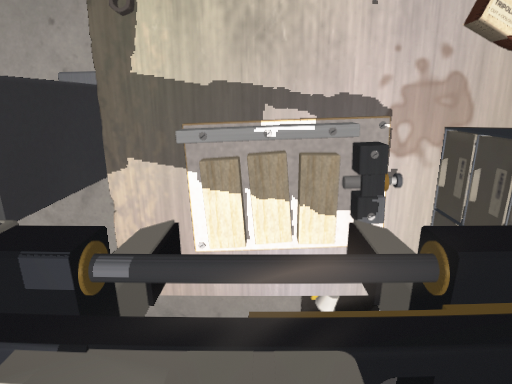

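```bash
cat > h.py <<'E'
import numpy as np,cv2
from scipy.spatial.transform import Rotation as R
from plant import sensors,capture
def TW(o):
    T=np.eye(4);T[:3,:3]=R.from_euler('xyz',o['tcp_rot']).as_matrix();T[:3,3]=o['tool_pos'];return T
def cam(n):
    o=sensors.get_obs(); c=capture(n)
    c['C2W']=TW(o)@c['mount'] if n=='wrist' else np.linalg.inv(c['view'])
    f=c['frame'].shape[0]/2/np.tan(np.radians(c['vfov']/2))
    c['K']=np.array([[f,0,c['cx']],[0,f,c['cy']],[0,0,1]]);c['D']=np.array([c['k1'],0,0,0.]);c['o']=o
    return c
def back(c,px,z):
    p=cv2.undistortPoints(np.array(px,float).reshape(-1,1,2),c['K'],c['D']).reshape(-1,2)
    d=np.c_[p,np.ones(len(p))]@c['C2W'][:3,:3].T; o=c['C2W'][:3,3]
    return o+d*((z-o[2])/d[:,2])[:,None]
def proj(c,P):
    W=np.linalg.inv(c['C2W']); return cv2.projectPoints(np.array(P,float).reshape(-1,1,3),cv2.Rodrigues(W[:3,:3])[0],W[:3,3],c['K'],c['D'])[0].reshape(-1,2)
E
python3 - <<'E'
from h import *
c=cam('wrist'); print(TW(c['o']).round(3))
im=c['frame'][100:270,170:420]; cv2.imwrite('pics/w1.png',cv2.resize(im,None,fx=3.2,fy=3.2,interpolation=cv2.INTER_CUBIC)[:, :800])
print(back(c,[[190,123],[391,117],[195,252]],12).round(1))
c=cam('side')
im=c['frame'][180:330,120:290]; cv2.imwrite('pics/s1.png',cv2.resize(im,None,fx=4,fy=4,interpolation=cv2.INTER_CUBIC))
E
```

```text
[[-1.00000e-03  1.00000e+00  0.00000e+00  5.24691e+02]
 [ 0.00000e+00  0.00000e+00 -1.00000e+00  7.20000e-02]
 [-1.00000e+00 -1.00000e-03 -0.00000e+00  2.26215e+02]
 [ 0.00000e+00  0.00000e+00  0.00000e+00  1.00000e+00]]
[[ 440.3   47.8   12. ]
 [ 674.3   55.2   12. ]
 [ 436.6 -117.1   12. ]]
```

View pics/w1.png

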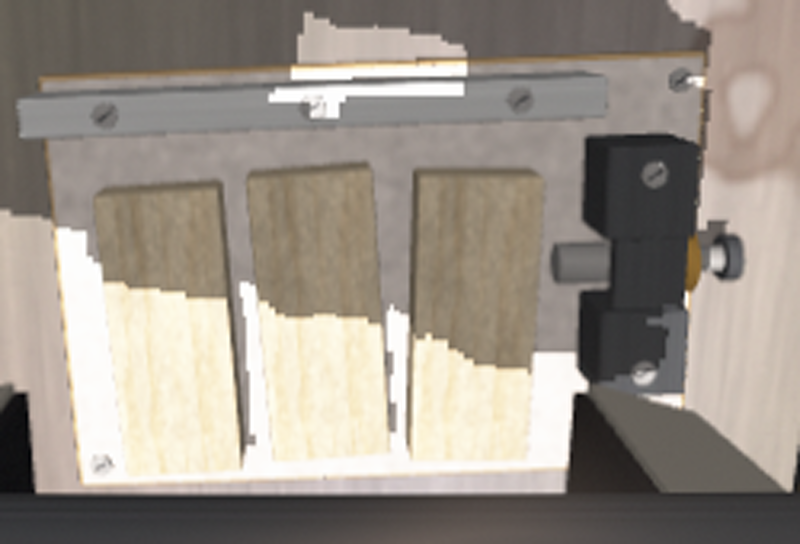

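View pics/s1.png

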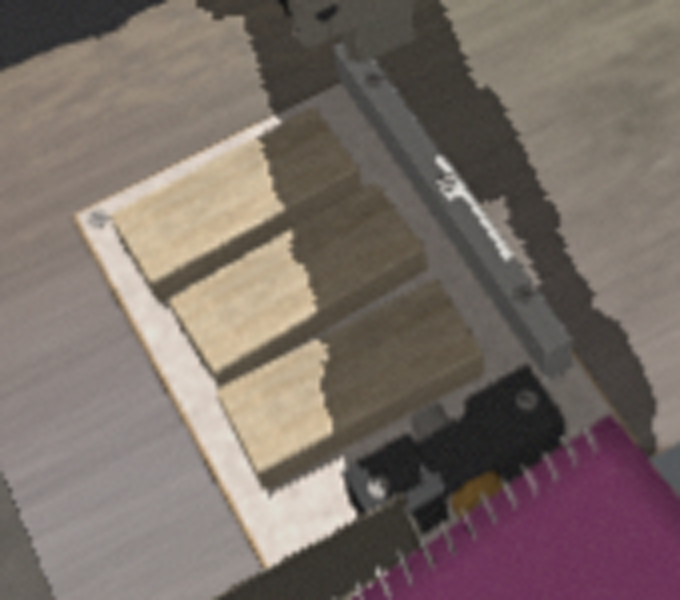

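```bash
cat > fit.py <<'E'
from h import *
from scipy.optimize import least_squares
def fit(c,P,U,x0):
    P=np.array(P,float);U=np.array(U,float)
    def w(x):
        C,S=np.cos(x[2]),np.sin(x[2]);return np.c_[x[0]+C*P[:,0]-S*P[:,1],x[1]+S*P[:,0]+C*P[:,1],P[:,2]]
    r=least_squares(lambda x:(proj(c,w(x))-U).ravel(),x0,x_scale=[10,10,.1]);return r.x,r.fun.reshape(-1,2)
def inj(j,x):
    C,S=np.cos(j[2]),np.sin(j[2]);d=np.array(x[:2])-j[:2]
    return np.array([C*d[0]+S*d[1],-S*d[0]+C*d[1],x[2]-j[2]])
def strip(c,U,x0,z=33): return fit(c,[[-22.5,55,z],[22.5,55,z],[22.5,-55,z],[-22.5,-55,z]],U,x0)
E
python3 - <<'E'
from fit import *
c=cam('wrist'); s=lambda L:np.array(L)/3.2+[170,100]
j,r=fit(c,[[-200,75,12],[45,75,12],[-200,-90,12],[-200,69.5,42],[-200,55.5,42],[0,69.5,42],[0,55.5,42],[0,46,44],[0,13,44],[0,-13,44]],s([[40,78],[707,52],[82,485],[20,97],[20,137],[606,74],[606,113],[586,140],[586,230],[582,295]]),[630,-20,0])
print(j,r.round(1).tolist())
for U in ([[415,171],[541,173],[530,460],[410,460]],[[247,172],[371,165],[390,455],[272,463]],[[97,190],[221,183],[241,468],[125,475]]):
    x,r=strip(c,s(U),[j[0]-60,j[1],j[2]]);print(x.round(3),inj(j,x).round(3),abs(r).max().round(1))
np.save('jig.npy',j)
w=cam('side')
print(proj(w,[[j[0],j[1],22.5]]))
# check jig in side view: corners
def jw(x,y,z): C,S=np.cos(j[2]),np.sin(j[2]);return [j[0]+C*x-S*y,j[1]+S*x+C*y,z]
im=cv2.resize(w['frame'][180:330,120:290],None,fx=4,fy=4)
for P in [[-200,75,12],[-200,-90,12],[-200,55.5,42],[0,55.5,42],[0,46,44],[0,-46,44],[32,46,44]]:
    u=(proj(w,[jw(*P)])[0]-[120,180])*4; cv2.circle(im,tuple(int(v) for v in u),4,(0,0,255),1)
cv2.imwrite('pics/s2.png',im)
E
```

```text
[ 6.30913509e+02 -1.86250746e+01  4.23321386e-02] [[-3.2, -1.4], [-1.3, -2.0], [-2.0, 0.3], [-3.6, -0.3], [-2.1, 0.2], [-0.8, -1.1], [-1.2, -0.2], [5.3, 0.4], [4.2, 2.0], [4.6, 4.0]]
[ 5.90077e+02 -4.01970e+01  1.60000e-02] [-4.1713e+01 -1.9825e+01 -2.6000e-02] 0.8
[ 5.33818e+02 -3.92810e+01  7.60000e-02] [-9.7883e+01 -1.6528e+01  3.4000e-02] 1.0
[ 4.79131e+02 -4.51890e+01  4.80000e-02] [-1.52771e+02 -2.01170e+01  6.00000e-03] 0.6
[[229.4902695  288.29989154]]
```

View pics/s2.png

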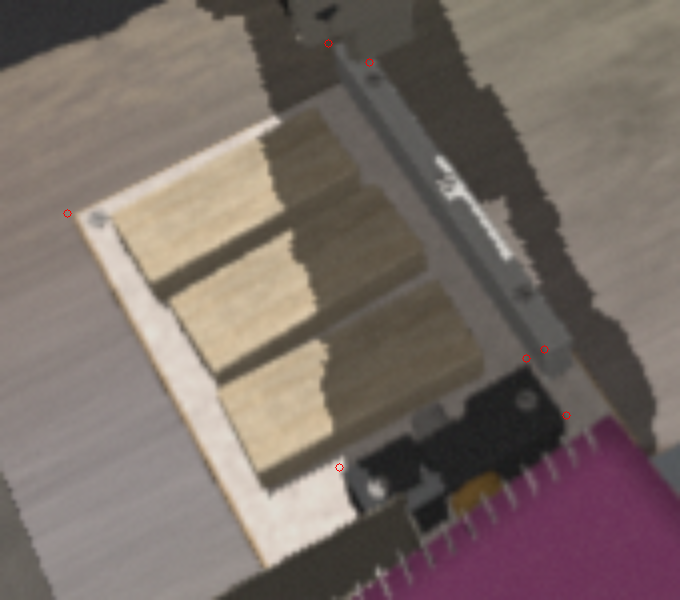

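Run:
```python
from fit import *
c=cam('wrist'); s=lambda L:np.array(L)/3.2+[170,100]
j,r=fit(c,[[-200,75,12],[45,75,12],[-200,-90,12],[-200,69.5,42],[-200,55.5,42],[0,69.5,42],[0,55.5,42],[0,46,12],[0,13,12],[0,-13,12]],s([[40,78],[707,52],[82,485],[20,97],[20,137],[606,74],[606,113],[586,140],[586,230],[582,295]]),[630,-20,0])
print(j,r.round(1).tolist())
for U in ([[415,171],[541,173],[530,460],[410,460]],[[247,172],[371,165],[390,455],[272,463]],[[97,190],[221,183],[241,468],[125,475]]):
    x,r=strip(c,s(U),[j[0]-60,j[1],j[2]]);print(x.round(3),inj(j,x).round(3),abs(r).max().round(1))
np.save('jig.npy',j)
w=cam('side')
def jw(x,y,z): C,S=np.cos(j[2]),np.sin(j[2]);return [j[0]+C*x-S*y,j[1]+S*x+C*y,z]
im=cv2.resize(w['frame'][180:330,120:290],None,fx=4,fy=4)
for P in [[-200,75,12],[-200,-90,12],[-200,55.5,42],[0,55.5,42],[0,46,44],[0,-46,44],[32,46,44]]:
    u=(proj(w,[jw(*P)])[0]-[120,180])*4; cv2.circle(im,tuple(int(v) for v in u),4,(0,0,255),1)
cv2.imwrite('pics/s3.png',im)
```

```text
[ 6.33605664e+02 -2.09236879e+01  3.49956717e-02] [[-0.6, -0.7], [1.0, 0.3], [-0.6, 0.8], [-0.8, 0.4], [0.5, 0.9], [1.8, 1.1], [1.2, 2.0], [-0.4, -1.2], [-1.4, -2.0], [-1.0, -1.7]]
[ 5.90295e+02 -4.02540e+01  1.60000e-02] [-4.3960e+01 -1.7804e+01 -1.9000e-02] 0.8
[ 5.34007e+02 -3.93330e+01  7.60000e-02] [-1.00182e+02 -1.49130e+01  4.10000e-02] 1.0
[ 4.79299e+02 -4.52390e+01  4.80000e-02] [-1.55063e+02 -1.89010e+01  1.30000e-02] 0.5
```

View pics/s3.png

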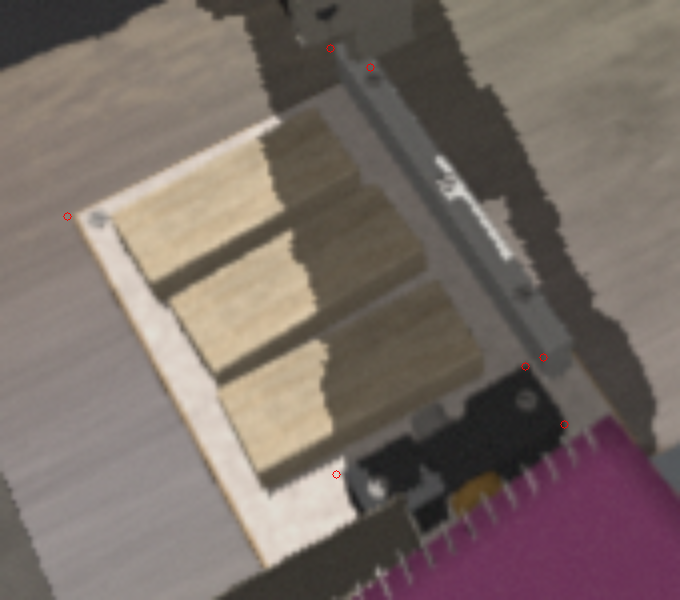

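Run:
```python
from h import *
a=cam('scene');b=cam('side');c=cam('wrist')
def tri(c1,u1,c2,u2):
    A=[];B=[]
    for c,u in((c1,u1),(c2,u2)):
        p=cv2.undistortPoints(np.array([[u]],float),c['K'],c['D'])[0,0];d=c['C2W'][:3,:3]@[*p,1];d/=np.linalg.norm(d)
        M=np.eye(3)-np.outer(d,d);A.append(M);B.append(M@c['C2W'][:3,3])
    return np.linalg.lstsq(np.vstack(A),np.hstack(B),rcond=None)[0].round(0)
print('hub',tri(a,(207,193),b,(305,152)),'bot',tri(a,(235,236),b,(335,199)))
print('cab corner', tri(a,(217,75),b,(398,0)), back(c,[[437,235],[445,128]],0).round(0), back(b,[[180,340],[272,290]],0).round(),back(b,[[180,340],[272,290]],120).round())
print('tape',back(b,[[352,243]],20).round(),back(a,[[165,206]],20).round())
```

```text
hub [518. 222. 128.] bot [529. 223.  16.]
cab corner [488. 306. 388.] [[ 760. -100.    0.]
 [ 749.   42.    0.]] [[ 661. -129.    0.]
 [ 663.   49.    0.]] [[ 707. -130.  120.]
 [ 709.   20.  120.]]
tape [[665. 221.  20.]] [[682. 216.  20.]]
```

```bash
python3 -m crank '[{"spin":-0.12},{"spin":-0.24},{"spin":-0.36},{"spin":-0.48},{"spin":-0.6},{"spin":-0.72},{"spin":-0.84},{"spin":-0.96},{"spin":-1.08},{"spin":-1.2},{"spin":-1.32},{"spin":-1.44},{"spin":-1.56},{"spin":-1.608},{"spin":-1.608}]' 0
```

```text
invalid input at $[0]: expected keys dx, dy, dz, spin
```

```bash
python3 -m crank '[{"dx":0,"dy":0,"dz":0,"spin":-0.12},{"dx":0,"dy":0,"dz":0,"spin":-0.24},{"dx":0,"dy":0,"dz":0,"spin":-0.36},{"dx":0,"dy":0,"dz":0,"spin":-0.48},{"dx":0,"dy":0,"dz":0,"spin":-0.6},{"dx":0,"dy":0,"dz":0,"spin":-0.72},{"dx":0,"dy":0,"dz":0,"spin":-0.84},{"dx":0,"dy":0,"dz":0,"spin":-0.96},{"dx":0,"dy":0,"dz":0,"spin":-1.08},{"dx":0,"dy":0,"dz":0,"spin":-1.2},{"dx":0,"dy":0,"dz":0,"spin":-1.32},{"dx":0,"dy":0,"dz":0,"spin":-1.44},{"dx":0,"dy":0,"dz":0,"spin":-1.56},{"dx":0,"dy":0,"dz":0,"spin":-1.608},{"dx":0,"dy":0,"dz":0,"spin":-1.608}]' 0
python3 - <<'E'
from fit import *
c=cam('wrist');T=TW(c['o']);print(T.round(3),c['o']['joint_positions'],c['o']['grip_width']);j=np.load('jig.npy')
for x,y in((-44,-102),(-100,-102),(-155,-102)):
    C,S=np.cos(j[2]),np.sin(j[2]);P=np.array([j[0]+C*x-S*y,j[1]+S*x+C*y,16]);print(P,T[:3,:3].T@(P-T[:3,3])/10)
cv2.imwrite('pics/w2.png',c['frame'])
E
```

```text
time: 1.85
tool_pos: [525.0, 0.0, 226.8]
tcp_rot: [-0.264, 1.571, -0.225]
contact_force: [0.5, -0.2, 0.2]
grip_width: 1.0
[[ 0.00000e+00 -3.90000e-02  9.99000e-01  5.25033e+02]
 [-0.00000e+00  9.99000e-01  3.90000e-02  1.80000e-02]
 [-1.00000e+00 -0.00000e+00  0.00000e+00  2.26780e+02]
 [ 0.00000e+00  0.00000e+00  0.00000e+00  1.00000e+00]] [-1.45988858e-01  3.41939470e-01  1.52407836e+00 -1.58639960e-05
  1.27538398e+00 -1.75565583e+00] 0.9846441428206709
[ 593.20143455 -124.40073004   16.        ] [ 21.07975548 -12.6963928    6.32421923]
[ 537.23572257 -126.36008766   16.        ] [ 21.07871952 -12.6746672    0.72426147]
[ 482.2693983  -128.28445676   16.        ] [ 21.07770207 -12.65332955  -4.77569705]
```

View pics/w2.png

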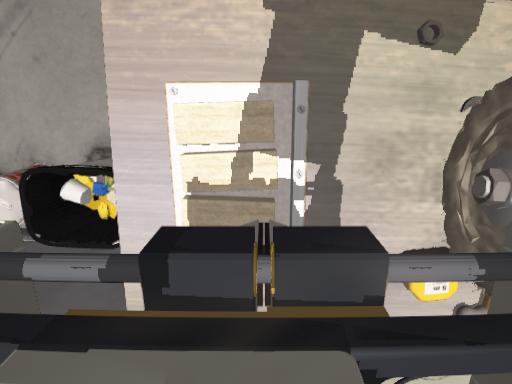

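```bash
python3 -m crank '[{"dx":0,"dy":-3.5,"dz":1.7,"spin":0},{"dx":0,"dy":-7,"dz":3.4,"spin":0},{"dx":1,"dy":-10,"dz":5.0,"spin":0},{"dx":4,"dy":-12.7,"dz":6.3,"spin":0},{"dx":7.5,"dy":-12.7,"dz":6.3,"spin":0},{"dx":11,"dy":-12.7,"dz":6.3,"spin":0},{"dx":14.5,"dy":-12.7,"dz":6.3,"spin":0},{"dx":17.5,"dy":-12.7,"dz":6.3,"spin":0},{"dx":19.5,"dy":-12.7,"dz":6.3,"spin":0},{"dx":20.6,"dy":-12.7,"dz":6.3,"spin":0},{"dx":20.9,"dy":-12.7,"dz":6.3,"spin":0},{"dx":20.9,"dy":-12.7,"dz":6.3,"spin":0}]' 0;  python3 - <<'E'
from fit import *
c=cam('wrist');cv2.imwrite('pics/w3.png',c['frame']);cv2.imwrite('pics/s4.png',cam('side')['frame'])
E
```

```text
time: 2.9
tool_pos: [592.8, -124.6, 17.6]
tcp_rot: [2.743, 1.57, 2.779]
contact_force: [0.2, -0.1, 1.5]
grip_width: 0.3
```

View pics/w3.png

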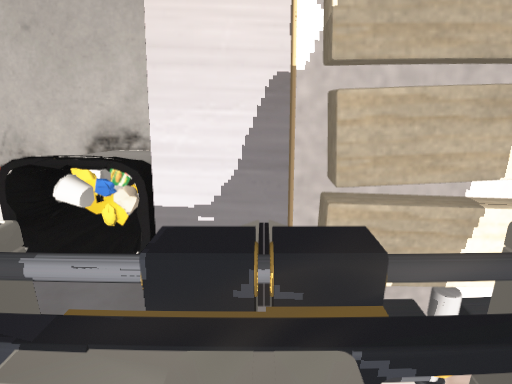

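View pics/s4.png

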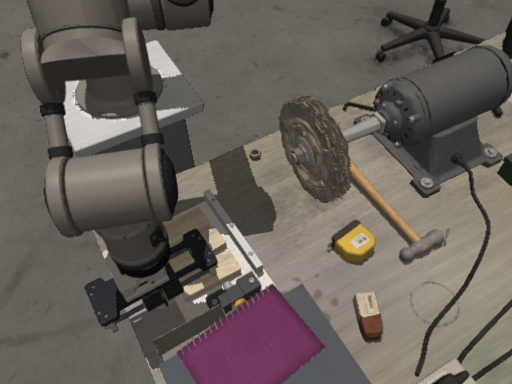

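```bash
python3 -m crank '[{"dx":0,"dy":0.4,"dz":0,"spin":0},{"dx":0,"dy":0.7,"dz":0,"spin":0},{"dx":0,"dy":0.95,"dz":0,"spin":0},{"dx":0,"dy":1.2,"dz":0,"spin":0},{"dx":0,"dy":1.45,"dz":0,"spin":0},{"dx":0,"dy":1.7,"dz":0,"spin":0},{"dx":0,"dy":1.95,"dz":0,"spin":0},{"dx":0,"dy":2.2,"dz":0,"spin":0},{"dx":0,"dy":2.4,"dz":0,"spin":0},{"dx":0,"dy":2.5,"dz":0,"spin":0},{"dx":0,"dy":2.5,"dz":0,"spin":0}]'
python3 -m crank '[{"dx":0,"dy":0.1,"dz":0,"spin":0},{"dx":0,"dy":0.1,"dz":0,"spin":0}]'
python3 -m crank '[{"dx":0,"dy":0.1,"dz":0,"spin":0},{"dx":0,"dy":0.1,"dz":0,"spin":0}]'
```

```text
time: 3.92
tool_pos: [591.7, -99.3, 17.7]
tcp_rot: [2.269, 1.571, 2.307]
contact_force: [0.5, 0.3, -0.7]
grip_width: 1.0
time: 4.08
tool_pos: [591.7, -98.5, 17.7]
tcp_rot: [1.226, 1.571, 1.263]
contact_force: [-0.4, 0.1, -0.7]
grip_width: 0.7
time: 4.25
tool_pos: [591.7, -97.5, 17.7]
tcp_rot: [2.121, 1.571, 2.158]
contact_force: [-0.2, 0.2, -0.5]
grip_width: 0.2
```

Not there yet; continue in 1 mm steps.

```bash
for i in 1 2; do :; done; python3 -m crank '[{"dx":0,"dy":0.1,"dz":0,"spin":0},{"dx":0,"dy":0.1,"dz":0,"spin":0}]'
python3 -c "
from h import *
cv2.imwrite('pics/w4.png',cam('wrist')['frame']);cv2.imwrite('pics/s5.png',cam('side')['frame'][180:340,80:300].repeat(3,0).repeat(3,1))"
```

```text
time: 4.42
tool_pos: [591.6, -96.4, 17.7]
tcp_rot: [1.939, 1.571, 1.976]
contact_force: [0.3, -1.1, -0.5]
grip_width: 0.7
```

View pics/w4.png

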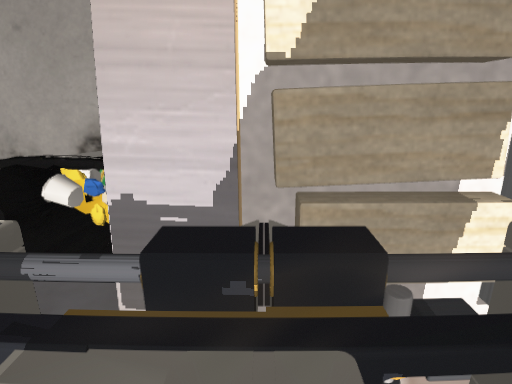

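View pics/s5.png

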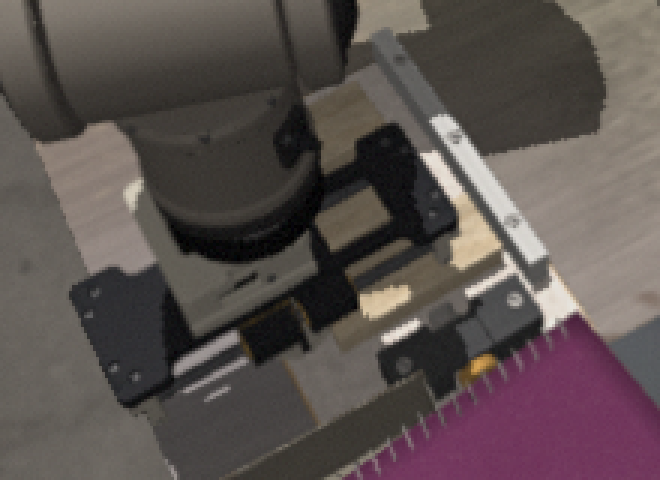

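```bash
python3 -m crank '[{"dx":0,"dy":0.15,"dz":0,"spin":0},{"dx":0,"dy":0.15,"dz":0,"spin":0}]'
python3 -m crank '[{"dx":0,"dy":0.15,"dz":0,"spin":0},{"dx":0,"dy":0.15,"dz":0,"spin":0}]'
python3 -m crank '[{"dx":0,"dy":0.15,"dz":0,"spin":0},{"dx":0,"dy":0.15,"dz":0,"spin":0}]'
```

```text
time: 4.68
tool_pos: [591.6, -94.9, 17.7]
tcp_rot: [0.775, 1.571, 0.813]
contact_force: [-0.3, -0.2, 0.4]
grip_width: -0.1
time: 4.85
tool_pos: [591.5, -93.3, 17.7]
tcp_rot: [1.305, 1.571, 1.342]
contact_force: [0.4, 0.0, -0.9]
grip_width: 0.5
time: 5.02
tool_pos: [591.5, -92.1, 17.8]
tcp_rot: [-1.082, 1.57, -1.045]
contact_force: [-0.2, -0.8, -0.3]
grip_width: 0.4
```

```bash
python3 -m crank '[{"dx":0,"dy":0.15,"dz":0,"spin":0},{"dx":0,"dy":0.15,"dz":0,"spin":0}]'
python3 -m crank '[{"dx":0,"dy":0.15,"dz":0,"spin":0},{"dx":0,"dy":0.15,"dz":0,"spin":0}]'
python3 - <<'E'
from h import *
j=np.load('jig.npy')
c=cam('wrist');im=c['frame']
C,S=np.cos(j[2]),np.sin(j[2])
jw=lambda x,y,z:[j[0]+C*x-S*y,j[1]+S*x+C*y,z]
u=proj(c,[jw(-22.5-22.5-12,y,33) for y in(-55,)]+[jw(-200,55.5,42),jw(-50,55.5,42)]);print(u)
cv2.imwrite('pics/w5.png',im)
E
```

```text
time: 5.18
tool_pos: [591.7, -91.9, 18.0]
tcp_rot: [-1.245, 1.568, -1.208]
contact_force: [-1.0, -6.1, -0.1]
grip_width: 0.2
time: 5.35
tool_pos: [591.9, -91.8, 18.2]
tcp_rot: [-1.245, 1.566, -1.208]
contact_force: [-1.3, -11.9, 0.7]
grip_width: 0.3
[[ 294.53453544  225.40460382]
 [ 590.93535094 -115.67475026]
 [ 524.41663451  245.73409925]]
```

View pics/w5.png

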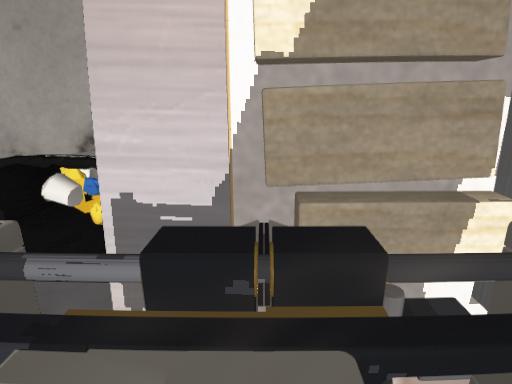

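```bash
python3 -m crank '[{"dx":0,"dy":-0.8,"dz":0,"spin":0},{"dx":0,"dy":-2,"dz":0,"spin":0},{"dx":0,"dy":-2.8,"dz":0,"spin":0},{"dx":0,"dy":-2.8,"dz":-2,"spin":0},{"dx":0,"dy":-2.8,"dz":-4,"spin":0},{"dx":0,"dy":-2.8,"dz":-5.6,"spin":0},{"dx":0,"dy":-2.4,"dz":-5.6,"spin":0},{"dx":0,"dy":-2.0,"dz":-5.6,"spin":0},{"dx":0,"dy":-1.7,"dz":-5.6,"spin":0},{"dx":0,"dy":-1.4,"dz":-5.6,"spin":0},{"dx":0,"dy":-1.1,"dz":-5.6,"spin":0},{"dx":0,"dy":-0.9,"dz":-5.6,"spin":0},{"dx":0,"dy":-0.7,"dz":-5.6,"spin":0},{"dx":0,"dy":-0.5,"dz":-5.6,"spin":0},{"dx":0,"dy":-0.4,"dz":-5.6,"spin":0},{"dx":0,"dy":-0.3,"dz":-5.6,"spin":0},{"dx":0,"dy":-0.3,"dz":-5.6,"spin":0}]'
python3 -m crank '[{"dx":0,"dy":0.15,"dz":0,"spin":0},{"dx":0,"dy":0.15,"dz":0,"spin":0}]'
```

```text
time: 6.82
tool_pos: [535.5, -94.3, 17.7]
tcp_rot: [-1.519, 1.57, -1.481]
contact_force: [0.3, -0.7, -0.4]
grip_width: 0.0
time: 6.98
tool_pos: [535.7, -94.1, 18.0]
tcp_rot: [-1.27, 1.568, -1.233]
contact_force: [-1.8, -7.5, 0.6]
grip_width: 0.7
```

```bash
python3 -m crank '[{"dx":0,"dy":0.1,"dz":0,"spin":0},{"dx":0,"dy":0.1,"dz":0,"spin":0}]'
python3 -m crank '[{"dx":0,"dy":-0.8,"dz":0,"spin":0},{"dx":0,"dy":-2,"dz":0,"spin":0},{"dx":0,"dy":-2.8,"dz":0,"spin":0},{"dx":0,"dy":-2.8,"dz":-2,"spin":0},{"dx":0,"dy":-2.8,"dz":-4,"spin":0},{"dx":0,"dy":-2.8,"dz":-5.5,"spin":0},{"dx":0,"dy":-2.4,"dz":-5.5,"spin":0},{"dx":0,"dy":-2.0,"dz":-5.5,"spin":0},{"dx":0,"dy":-1.7,"dz":-5.5,"spin":0},{"dx":0,"dy":-1.4,"dz":-5.5,"spin":0},{"dx":0,"dy":-1.1,"dz":-5.5,"spin":0},{"dx":0,"dy":-0.9,"dz":-5.5,"spin":0},{"dx":0,"dy":-0.7,"dz":-5.5,"spin":0},{"dx":0,"dy":-0.5,"dz":-5.5,"spin":0},{"dx":0,"dy":-0.4,"dz":-5.5,"spin":0},{"dx":0,"dy":-0.3,"dz":-5.5,"spin":0},{"dx":0,"dy":-0.3,"dz":-5.5,"spin":0}]'
python3 -m crank '[{"dx":0,"dy":0.15,"dz":0,"spin":0},{"dx":0,"dy":0.15,"dz":0,"spin":0}]'
python3 -c "
from h import *
cv2.imwrite('pics/w6.png',cam('wrist')['frame'])"
```

```text
time: 7.15
tool_pos: [535.8, -94.0, 18.1]
tcp_rot: [-1.272, 1.567, -1.234]
contact_force: [-1.9, -11.4, -0.5]
grip_width: 0.4
time: 8.57
tool_pos: [480.6, -96.5, 17.7]
tcp_rot: [0.999, 1.571, 1.036]
contact_force: [0.0, 0.4, 0.3]
grip_width: 0.3
time: 8.73
tool_pos: [480.9, -96.2, 17.9]
tcp_rot: [-1.09, 1.569, -1.053]
contact_force: [-0.1, -6.1, -0.6]
grip_width: 0.1
```

View pics/w6.png

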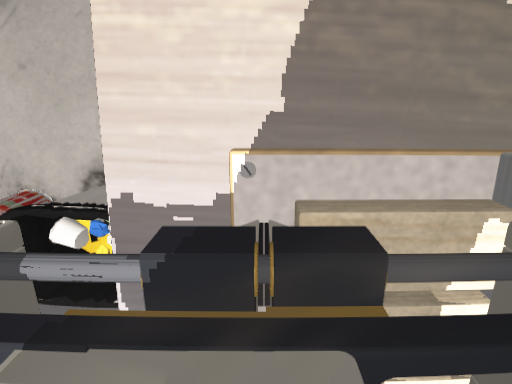

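```bash
python3 -m crank '[{"dx":0,"dy":-0.6,"dz":0,"spin":0},{"dx":0,"dy":-1.2,"dz":0,"spin":0},{"dx":0,"dy":-1.2,"dz":-1.5,"spin":0},{"dx":0,"dy":-1.2,"dz":-3,"spin":0},{"dx":0,"dy":-1.2,"dz":-4.3,"spin":0},{"dx":0,"dy":-1.2,"dz":-4.5,"spin":0},{"dx":0,"dy":1,"dz":-4.5,"spin":0},{"dx":0,"dy":3,"dz":-4.5,"spin":0},{"dx":0,"dy":5,"dz":-4.5,"spin":0},{"dx":0,"dy":6.5,"dz":-4.5,"spin":0},{"dx":0,"dy":6.9,"dz":-4.5,"spin":0},{"dx":0,"dy":6.9,"dz":-4.5,"spin":0}]'
python3 -c "
from h import *
cv2.imwrite('pics/w7.png',cam('wrist')['frame']);cv2.imwrite('pics/s7.png',cam('side')['frame'][180:340,80:300].repeat(3,0).repeat(3,1))"
```

```text
time: 9.78
tool_pos: [433.6, -27.4, 17.8]
tcp_rot: [-0.17, 1.57, -0.131]
contact_force: [0.3, -0.5, -0.3]
grip_width: 0.4
```

View pics/w7.png

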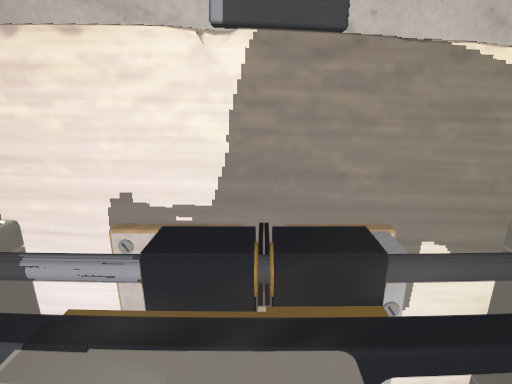

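View pics/s7.png

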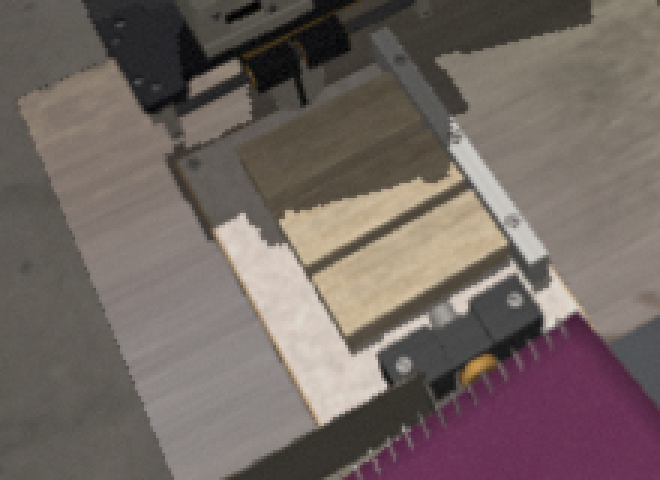

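```bash
python3 -m crank '[{"dx":0,"dy":0,"dz":0.4,"spin":0},{"dx":0,"dy":0,"dz":0.7,"spin":0},{"dx":0,"dy":0,"dz":0.9,"spin":0},{"dx":0,"dy":0,"dz":1.1,"spin":0},{"dx":0,"dy":0,"dz":1.3,"spin":0},{"dx":0,"dy":0,"dz":1.5,"spin":0},{"dx":0,"dy":0,"dz":1.7,"spin":0},{"dx":0,"dy":0,"dz":1.9,"spin":0},{"dx":0,"dy":0,"dz":2.1,"spin":0},{"dx":0,"dy":0,"dz":2.3,"spin":0},{"dx":0,"dy":0,"dz":2.5,"spin":0},{"dx":0,"dy":0,"dz":2.7,"spin":0},{"dx":0,"dy":0,"dz":2.9,"spin":0},{"dx":0,"dy":0,"dz":3.1,"spin":0},{"dx":0,"dy":0,"dz":3.3,"spin":0},{"dx":0,"dy":0,"dz":3.5,"spin":0},{"dx":0,"dy":0,"dz":3.5,"spin":0}]'
python3 -c "
from h import *
cv2.imwrite('pics/s8.png',cam('side')['frame'][180:340,80:300].repeat(3,0).repeat(3,1))"
```

```text
time: 11.3
tool_pos: [468.5, -26.7, 17.8]
tcp_rot: [-0.219, 1.57, -0.181]
contact_force: [-0.8, -1.0, 0.7]
grip_width: 0.6
```

View pics/s8.png

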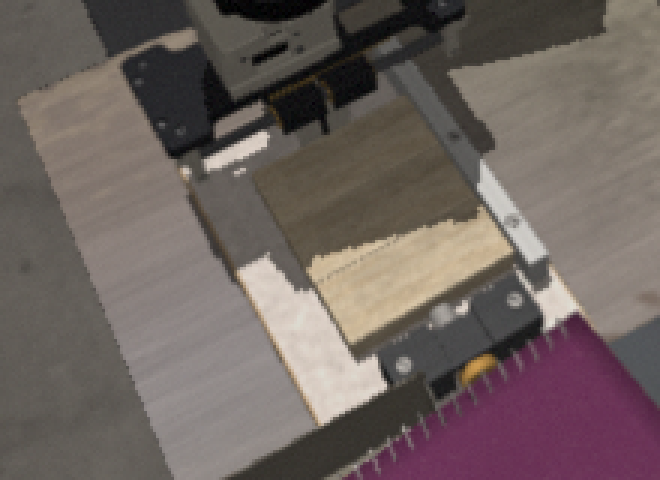

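Row gathered, gapless. Advance towards the plunger in small steps.

```bash
python3 -m crank '[{"dx":0,"dy":0,"dz":0.15,"spin":0},{"dx":0,"dy":0,"dz":0.3,"spin":0},{"dx":0,"dy":0,"dz":0.45,"spin":0},{"dx":0,"dy":0,"dz":0.6,"spin":0},{"dx":0,"dy":0,"dz":0.6,"spin":0}]'
python3 -m crank '[{"dx":0,"dy":0,"dz":0.15,"spin":0},{"dx":0,"dy":0,"dz":0.3,"spin":0},{"dx":0,"dy":0,"dz":0.3,"spin":0}]'
python3 -m crank '[{"dx":0,"dy":0,"dz":0.15,"spin":0},{"dx":0,"dy":0,"dz":0.3,"spin":0},{"dx":0,"dy":0,"dz":0.3,"spin":0}]'
```

```text
time: 11.77
tool_pos: [473.5, -26.3, 17.6]
tcp_rot: [2.975, 1.569, 3.012]
contact_force: [-2.2, -0.7, 1.7]
grip_width: 0.4
time: 12.02
tool_pos: [476.2, -26.2, 17.6]
tcp_rot: [2.973, 1.569, 3.01]
contact_force: [-4.5, -0.5, 3.0]
grip_width: 0.6
time: 12.27
tool_pos: [479.0, -26.0, 17.6]
tcp_rot: [2.964, 1.569, 3.001]
contact_force: [-5.4, -0.9, 3.2]
grip_width: 0.4
```

```bash
python3 -m crank '[{"dx":0,"dy":0,"dz":0.15,"spin":0},{"dx":0,"dy":0,"dz":0.3,"spin":0},{"dx":0,"dy":0,"dz":0.3,"spin":0}]'
python3 -m crank '[{"dx":0,"dy":0,"dz":0.15,"spin":0},{"dx":0,"dy":0,"dz":0.3,"spin":0},{"dx":0,"dy":0,"dz":0.3,"spin":0}]'
python3 -c "
from h import *
cv2.imwrite('pics/s9.png',cam('side')['frame'][180:340,80:300].repeat(3,0).repeat(3,1))"
```

```text
time: 12.52
tool_pos: [481.7, -25.9, 17.6]
tcp_rot: [2.999, 1.568, 3.036]
contact_force: [-6.4, -0.1, 4.4]
grip_width: 0.1
time: 12.77
tool_pos: [484.3, -25.8, 17.5]
tcp_rot: [3.006, 1.567, 3.043]
contact_force: [-8.4, -1.5, 4.3]
grip_width: 0.7
```

View pics/s9.png

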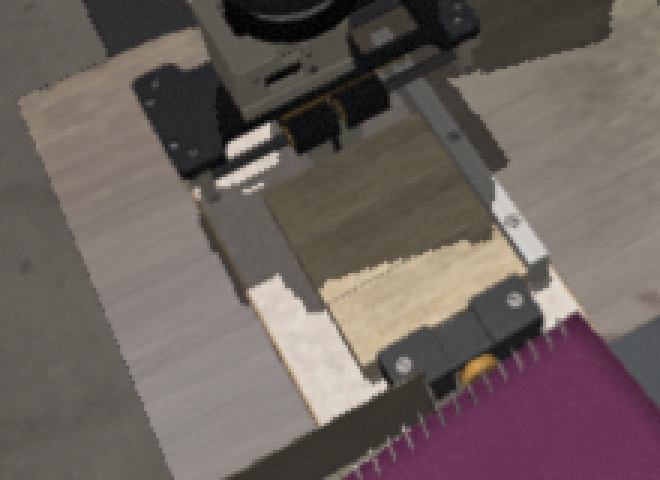

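```bash
python3 -m crank '[{"dx":0,"dy":0,"dz":0.1,"spin":0},{"dx":0,"dy":0,"dz":0.15,"spin":0},{"dx":0,"dy":0,"dz":0.15,"spin":0}]'
python3 -m crank '[{"dx":0,"dy":0,"dz":0.1,"spin":0},{"dx":0,"dy":0,"dz":0.15,"spin":0},{"dx":0,"dy":0,"dz":0.15,"spin":0}]'
```

```text
time: 13.07
tool_pos: [484.9, -25.8, 17.5]
tcp_rot: [3.021, 1.565, 3.059]
contact_force: [-10.0, -2.4, 7.2]
grip_width: 1.0
time: 13.32
tool_pos: [485.0, -25.7, 17.4]
tcp_rot: [3.033, 1.562, 3.071]
contact_force: [-14.2, -3.3, 11.4]
grip_width: 0.5
```

```bash
python3 -m crank '[{"dx":-0.05,"dy":0,"dz":0.05,"spin":0},{"dx":-0.1,"dy":0,"dz":0.1,"spin":0},{"dx":-0.1,"dy":0,"dz":0.1,"spin":0}]'
python3 -c "
from h import *
cv2.imwrite('pics/s10.png',cv2.resize(cam('side')['frame'][210:320,130:280],None,fx=5,fy=5,interpolation=cv2.INTER_CUBIC))"
```

```text
time: 13.57
tool_pos: [485.0, -25.7, 17.5]
tcp_rot: [3.029, 1.56, 3.066]
contact_force: [-15.0, -4.6, 3.8]
grip_width: 0.5
```

View pics/s10.png

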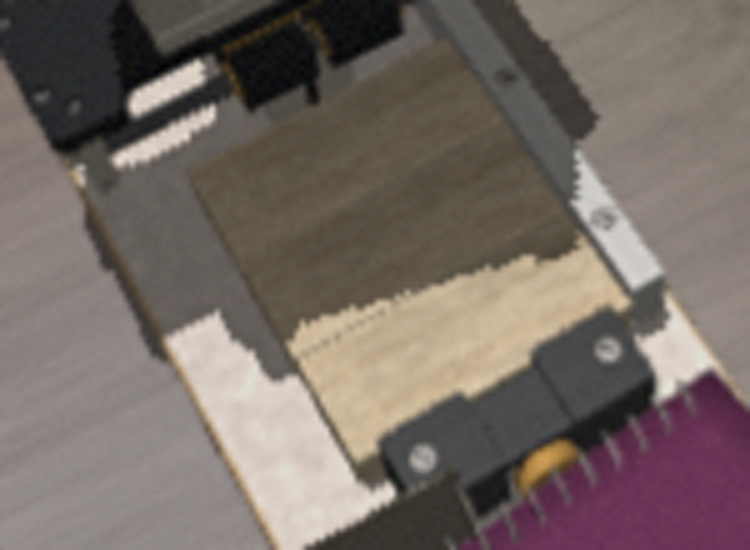

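```bash
python3 -m crank '[{"dx":-0.03,"dy":0,"dz":0.08,"spin":0},{"dx":-0.05,"dy":0,"dz":0.15,"spin":0},{"dx":-0.05,"dy":0,"dz":0.15,"spin":0}]'
python3 - <<'E'
from fit import *
c=cam('side');s=lambda L:np.array(L)/5+[130,210]
im=cv2.resize(c['frame'][210:320,130:280],None,fx=5,fy=5,interpolation=cv2.INTER_CUBIC)
cv2.imwrite('pics/s11.png',im)
x,r=fit(c,[[-135,-55,33],[0,-55,33],[-135,55,33],[0,55,33],[0,55.5,42],[0,69.5,42],[0,-46,44],[0,46,44],[-200,-90,12]][:4],s([[190,180],[360,472],[450,40],[632,306]]),[630,-20,.04]);print('row',x,r.round(1).tolist())
f,r=fit(c,[[0,55.5,42],[0,69.5,42],[0,-46,44],[0,46,44]],s([[633,296],[664,272],[381,434],[534,349]]),[630,-20,.04]);print('jig',f,r.round(1).tolist());print(inj(f,x))
E
```

```text
time: 13.87
tool_pos: [484.9, -25.7, 17.5]
tcp_rot: [3.033, 1.556, 3.071]
contact_force: [-17.8, -6.3, 4.1]
grip_width: 0.6
row [ 6.35181223e+02 -1.83684032e+01  4.28383862e-02] [[-0.7, -0.6], [0.0, -0.1], [-0.4, 0.0], [1.0, 0.6]]
jig [ 6.32894008e+02 -2.62645142e+01  3.22634608e-02] [[-3.5, 1.4], [-2.8, 2.3], [-5.2, 2.9], [11.6, -7.1]]
[2.54073692 7.81822097 0.01057493]
```

View pics/s11.png

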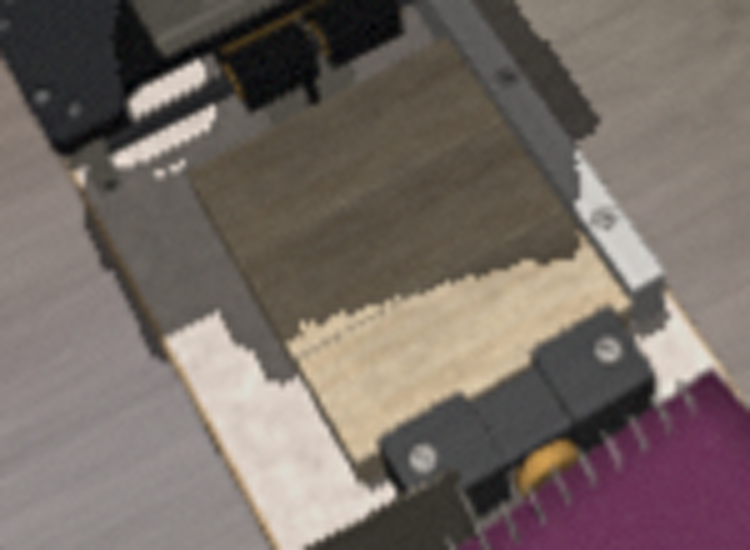

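Run:
```python
from fit import *
c=cam('side');s=lambda L:np.array(L)/5+[130,210]
x,r=fit(c,[[-135,-55,33],[0,-55,33],[-135,55,33],[0,55,33]],s([[190,180],[360,472],[450,40],[632,306]]),[630,-20,.04]);print('row',x)
f,r=fit(c,[[0,55.5,42],[0,69.5,42],[0,-46,44],[0,46,44]],s([[633,296],[664,272],[381,434],[612,308]]),[630,-20,.04]);print('jig',f,r.round(1).tolist());print(inj(f,x))
print(sensors.get_obs()['contact_force'])
# predicted
C,S=np.cos(f[2]),np.sin(f[2])
for n,L in {'row0':[(-135,55,33),(0,55,33),(-90,-55,33),(-45,-55,33)],'fence':[(0,55.5,42),(-135,55.5,42)]}.items():
    print(n,((proj(c,[[f[0]+C*a-S*b,f[1]+S*a+C*b,z] for a,b,z in L])-[130,210])*5).round())
```

```text
row [ 6.35181223e+02 -1.83684032e+01  4.28383862e-02]
jig [ 6.33030923e+02 -1.87436317e+01  3.17666431e-02] [[0.3, -0.5], [0.9, 0.4], [-1.0, 0.8], [-0.1, -0.8]]
[2.16113279 0.30674289 0.01107174]
[-17.79049808  -5.61542801   3.76432122]
row0 [[449.  36.]
 [634. 306.]
 [239. 263.]
 [296. 361.]]
fence [[635. 293.]
 [448.  22.]]
```

```bash
python3 -m crank '[{"dx":0,"dy":0,"dz":0.05,"spin":0},{"dx":0,"dy":0,"dz":0.05,"spin":0},{"dx":0,"dy":0,"dz":0.05,"spin":0},{"dx":0,"dy":0,"dz":0.05,"spin":0},{"dx":0,"dy":0,"dz":0.05,"spin":0},{"dx":0,"dy":0,"dz":0.05,"spin":0},{"dx":0,"dy":0,"dz":0.05,"spin":0},{"dx":0,"dy":0,"dz":0.05,"spin":0},{"dx":0,"dy":0,"dz":0.05,"spin":0},{"dx":0,"dy":0,"dz":0.05,"spin":0}]'
python3 -c "
from h import *
cv2.imwrite('pics/s12.png',cv2.resize(cam('side')['frame'][150:340,100:400],None,fx=2.6,fy=2.6,interpolation=cv2.INTER_CUBIC))
cv2.imwrite('pics/sc12.png',cv2.resize(cam('scene')['frame'][120:340,100:360],None,fx=2.6,fy=2.6,interpolation=cv2.INTER_CUBIC))"
```

```text
time: 14.8
tool_pos: [485.0, -25.7, 17.5]
tcp_rot: [3.036, 1.556, 3.074]
contact_force: [-20.2, -7.4, 5.4]
grip_width: 0.5
```

View pics/s12.png

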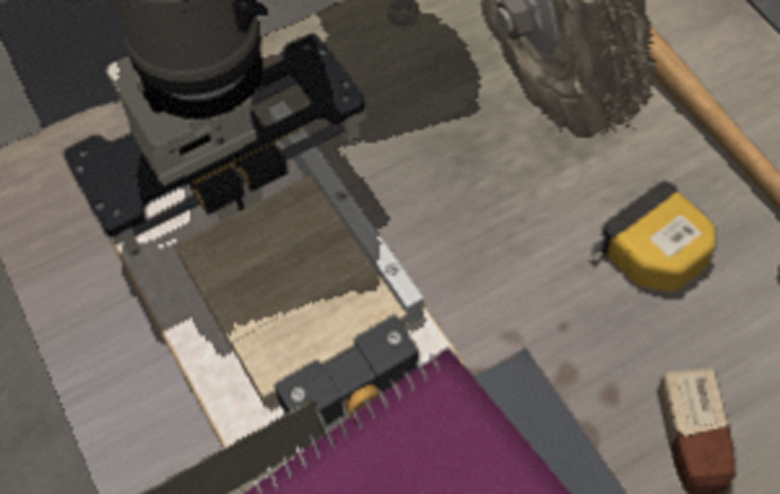

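View pics/sc12.png

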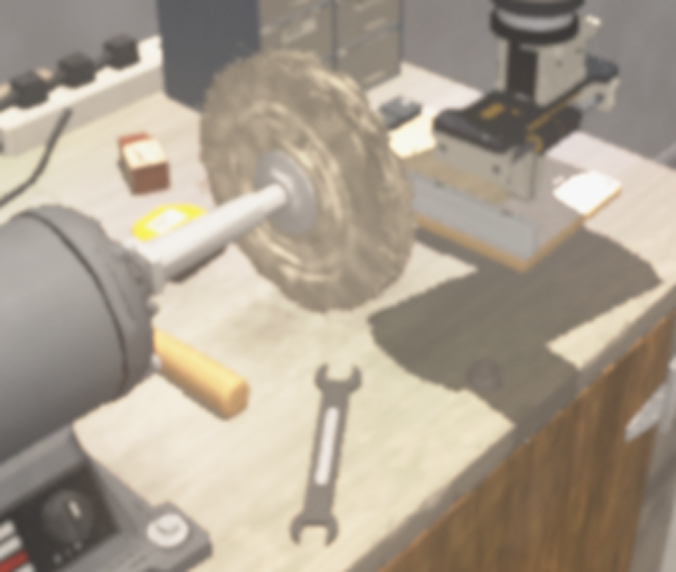

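The side view shows the row gapless along the fence and against the blocks. The bystanders have not moved, and the force is steady at about 20 N, so I'm handing in.

```bash
python3 -c "
from plant import bot,sensors
print(sensors.get_obs()['contact_force']);print(bot.close_job());print(sensors.get_obs()['contact_force'],sensors.get_obs()['time'])"
```

```text
[-19.43194029  -6.79511086   5.39154578]
the job is handed in; nothing more can be done
None
the job is handed in; nothing more can be done
```

I pushed each strip's end against the fence with the closed fingers, using up to about 12 N. I then pressed the third strip until the row stopped against the stop blocks, and handed in at about 15 s of the 67 s with the fingers still pressing.

**Final force:** about 20 N along the pressing direction, with about 7 N sideways along the strip and 5 N vertical. The highest reading I saw in the pressing direction was about 20 N. At the end the force rose from 10 N to 20 N while the fingers did not move, which points to the hard stop.

**Final pictures:** the row looks flat, gapless and straight, with its ends at the fence. Measured from the side camera, the row is 0.3 mm from its place at the fence and 0.011 rad off square. The spanner, nut and tape measure look untouched.

**Checks that disagreed or could not be made:**
- The side-camera fit put the row about 2 mm past the stop faces. That cannot be, and I take it as picking and calibration error.
- The plunger travel and the load on the stop blocks were only inferred from the pressing force and the lack of movement, as neither can be read directly.

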